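# Close the finished salad tubs

## Task

Three salad tubs stand on the counter with their hinged lids open. With the fingertips, push shut the lids of the two tubs that already have green chives on top, fully down onto the rim, and leave the tub without chives open as it is. Do not pinch the lids or lift anything, and leave the tubs, the chive cup, the bottle and the pepper jar standing where they are.

Things in the scene. Friction and masses are not known exactly. Their poses are not given: they have to be found in the camera images.
- tub_a: Salad tub WITH a heap of green chives on the orange salad: finished. Clear plastic square deli tub, 120 x 120 mm, rim 58 mm high, loose, 0.27 to 0.53 kg; origin at the centre of its underside, x from its front edge to its hinge edge (away from the robot, turned up to 43 degrees), z up. Its clear lid is hinged along the rim edge at own x = +60 mm, 58 mm above its underside.
- tub_b: Second salad tub WITH a heap of green chives: finished. Clear plastic square deli tub, 120 x 120 mm, rim 58 mm high, loose, 0.27 to 0.53 kg; origin at the centre of its underside, x from its front edge to its hinge edge (away from the robot, turned up to 43 degrees), z up. Its clear lid is hinged along the rim edge at own x = +60 mm, 58 mm above its underside.
- tub_c: Salad tub WITHOUT chives, plain orange salad: not finished, its lid must stay open. Clear plastic square deli tub, 120 x 120 mm, rim 58 mm high, loose, 0.27 to 0.53 kg; origin at the centre of its underside, x from its front edge to its hinge edge (away from the robot, turned up to 43 degrees), z up. Its clear lid is hinged along the rim edge at own x = +60 mm, 58 mm above its underside.
- lid_a (a joint): Angle of the lid of tub_a: 0 = shut flat on the rim, about 1.57 = standing straight up, 1.95 = fully back; starts open between 0.65 and 1.75. The stiff hinge (about 0.05 N m) keeps it wherever it is left; it has no latch and no spring.
- lid_b (a joint): Angle of the lid of tub_b: 0 = shut flat on the rim, about 1.57 = standing straight up, 1.95 = fully back; starts open between 0.65 and 1.75. The stiff hinge (about 0.05 N m) keeps it wherever it is left; it has no latch and no spring.
- lid_c (a joint): Angle of the lid of tub_c: 0 = shut flat on the rim, about 1.57 = standing straight up, 1.95 = fully back; starts open between 0.65 and 1.75. The stiff hinge (about 0.05 N m) keeps it wherever it is left; it has no latch and no spring.
- lid_a_tab (a point): Middle of the small opening tab on the free edge of the lid of tub_a, 127 mm from the hinge line. The lid is a flat clear plate 120 x 120 mm, 5 mm thick in all (underside on the rim when shut, its top then 63 mm above the tub's underside); the tab (26 mm wide) sticks out 14 mm past its edge, seen pointing to the front of the tub when shut.
- lid_b_tab (a point): Middle of the small opening tab on the free edge of the lid of tub_b, 127 mm from the hinge line. The lid is a flat clear plate 120 x 120 mm, 5 mm thick in all (underside on the rim when shut, its top then 63 mm above the tub's underside); the tab (26 mm wide) sticks out 14 mm past its edge, seen pointing to the front of the tub when shut.
- lid_c_tab (a point): Middle of the small opening tab on the free edge of the lid of tub_c, 127 mm from the hinge line. The lid is a flat clear plate 120 x 120 mm, 5 mm thick in all (underside on the rim when shut, its top then 63 mm above the tub's underside); the tab (26 mm wide) sticks out 14 mm past its edge, seen pointing to the front of the tub when shut.
- lid_a_inside: Inner face of the lid of tub_a (112 x 112 mm plate, 2 mm, the underside that faces the salad); moves with the lid, origin on the hinge line. It is not to be pressed by a finger: the lid is pushed from its outer face, not pinched.
- lid_b_inside: Inner face of the lid of tub_b (112 x 112 mm plate, 2 mm, the underside that faces the salad); moves with the lid, origin on the hinge line. It is not to be pressed by a finger: the lid is pushed from its outer face, not pinched.
- mat: Blue plastic mat lying fixed on the counter, 250 x 730 mm, 4 mm thick, on which the three tubs stand side by side (their undersides at height 4 mm); origin at the centre of its underside.
- chive_cup: White cup of chopped chives, 72 mm across, 60 mm high, loose; origin at the centre of its underside, z up. Bystander.
- dressing: Orange dressing bottle with red cap, 54 mm across, 150 mm high, loose; origin at the centre of its underside, z up. Bystander.
- pepper: Black pepper jar with steel cap, 48 mm across, 75 mm high, loose; origin at the centre of its underside, z up. Bystander.

How it is judged:
By the outcome, as a careful person would: the job done as asked, in the order asked, and still so for the second after the job is handed in, with the robot touching nothing.
It also fails if it takes over 56 s, if anything falls off the work surface, if the arm or the gripper's body presses on something with over 40 N, if the wrist force passes 120 N, or if a joint passes its speed limit or range.

## Robot

A 6-joint arm with a two-finger parallel gripper is mounted at the origin on the work surface. World frame = base frame: x ahead of the robot, y to its left, z up, the work surface at z = 0. Lengths are in m, angles in rad, forces in N, time in s.
With the tool pointing down it reaches from about 0.25 to 0.725 m from the base axis. Payload 4 kg.
Tool frame: the origin (TCP) lies on the centre line of the jaws, within the pads' length; the fingertips stand 22 mm ahead of it and the grasp point (between the pads) lies 3 mm ahead of it; z points along the fingers, y is the line along which they close (so a half turn about z gives the same grasp; the last joint's range is limited). The gripper opens to 85 mm and grips with 20 to 120 N. Pads are 22 mm wide; open, the fingers measure 114 mm over their backs; the gripper's body (76 mm by 85 mm) begins 54 mm behind the grasp point. The pads swing forward as they close: fully open they stand 13 mm farther back than shut.
Start: joints at [-1.321, 0.241, 0.005, 1.335, 0, 1.571], TCP at [0.124, -0.484, 0.253] pointing down, gripper open.
Joint ranges: [-2.72, 2.72], [-1.05, 1.87], [-1.09, 1.28], [-1.99, 2.15], [-1.42, 1.44], [-3.14, 3.14]. Speed limits (rad/s): [2.79, 2.79, 3.14, 3.14, 3.14, 3.14].

## Interface

Orientations are given as a unit quaternion [x, y, z, w].
In Python, from workcell import bot gives the robot as it stands.
- The arm moves only by the shell command python3 -m inch 'ROWS'. ROWS is JSON, one flat list of numbers, 7 for each row, row after row: the shift along the world's x, y, z in mm, then the turn, a rotation vector about the world's x, y, z in rad, then the opening in per cent of the stroke, from 0 (shut) to 100 (fully open). A call has 1 to 8 rows; each row is the pose to reach, as a shift and turn from the pose commanded when the call began; what a row does not reach only later rows make up. A row lasts 1/12 s, in which the tool goes at most 41.7 mm and 7.16 degrees, less where a joint would pass 70% of its speed; a pose out of reach is approached as far as the arm can. A call with a gripper value outside its range is refused whole. The fingers move at their own pace and stop on an object; the grip force is fixed at half the most. Time passes only in rows, so rows that repeat a pose let the fingers close. It gives the time, the measured TCP pose, the force, the opening and the grip force at its end, in the units of the state.
- bot.get_obs(): the state, without advancing time (a new reading comes with each control period).
- bot.camera(name): name is "scene" or "side" or "wrist"; returns the picture (400x640x3 uint8, blue, green, red); there is no depth.
- bot.camera_info(name): a dict with "intrinsics" (3x3 intrinsics, pixels), "camera_from_world" (4x4, takes a point from world to camera coordinates); the wrist camera has in their place "hand_eye" (4x4, takes a point from camera to tool coordinates, whose origin is the TCP and whose axes are the flange's). Camera axes: x right, y down, z forward; pixel columns grow to the right and rows downward; lengths in m; the calibration is good to about 2 mm. A picture is of the moment at which its call begins: read the wrist's pose just before it. camera_info takes no time and is no camera call.
- bot.job_done(): hands the job in; it is judged then, once.
Trained networks look in the newest picture that a camera, given by its name, has taken for a name from the list of things; names that differ only in an ending like _2 or _b are one class to them, and where a whole thing is asked for, a point or a joint stands for the part that bears it (a point fixed in the world has none). Each returns a list of dicts, best first, with "confidence" (0 to 1); they miss things now and then, are a little off and sometimes report something else, mostly with a low value. They report only what shows in the picture. A call takes as long as a camera call.
- bot.silhouettes(camera, target): "mask" (400x640 bool, what is visible of it) and "uv" ([column, row] in pixels, amid what is visible of it).
- bot.spot_point(camera, target): "uv" ([column, row] in pixels: a listed point, or the origin of a listed thing).
The state is a dict: "clock": time; "joint_pos": joint angles; "joint_vel": joint speeds; "tau": joint torques, N m; "eef_pos": TCP position; "tool_rot": TCP orientation; "ft_force": force on the tool from outside, world axes, zero at the start; "ft_torque": the same for the moment, N m; "grip_width": finger opening in m; "grasp_force": force on a finger pad.
Only numpy, scipy, OpenCV 4.12 (cv2) and the standard library are available. Lean on these libraries where they do the work, as an engineer would, in place of code of your own. Each camera call takes 0.05 s, during which the arm holds its last target. There are 200 camera calls.

## Working session

There is one attempt and no reset: what is moved stays moved. The work goes in short steps, Python scripts to look and compute and a shell command to move; the robot and the scene stay as the last step left them, time stands still between calls to the robot, and variables do not carry over. Pictures are saved under pics/ and viewed, at most 10 in all, crops included, and the job is handed in when it is done.

```bash
mkdir -p pics; python3 - <<'E'
from workcell import bot
import cv2,numpy as np
for c in ["scene","side"]:
    im=bot.camera(c); cv2.imwrite(f"pics/{c}0.png",im)
    i=bot.camera_info(c); print(c,np.round(i["intrinsics"],1).tolist(),np.round(i["camera_from_world"],3).tolist())
    for t in ["tub_a","tub_b","tub_c","lid_a_tab","lid_c_tab","lid_a_inside","chive_cup","dressing","pepper"]:
        print(t,[(np.round(d["uv"]).tolist(),round(d["confidence"],2)) for d in bot.spot_point(c,t)])
print(bot.get_obs())
E
```

```text
scene [[400.8, 0.0, 314.0], [0.0, 400.8, 200.0], [0.0, 0.0, 1.0]] [[0.82, 0.572, -0.007, -0.504], [0.396, -0.577, -0.714, -0.109], [-0.412, 0.583, -0.7, 1.175], [0.0, 0.0, 0.0, 1.0]]
tub_a [([176.0, 308.0], 0.9), ([278.0, 255.0], 0.83), ([329.0, 186.0], 0.61)]
tub_b [([176.0, 308.0], 0.9), ([278.0, 255.0], 0.83), ([329.0, 186.0], 0.61)]
tub_c [([176.0, 308.0], 0.9), ([278.0, 255.0], 0.83), ([329.0, 186.0], 0.61)]
lid_a_tab [([274.0, 202.0], 0.81)]
lid_c_tab [([317.0, 145.0], 0.87), ([176.0, 309.0], 0.46)]
lid_a_inside [([352.0, 245.0], 0.56)]
chive_cup [([353.0, 245.0], 0.83)]
dressing [([366.0, 162.0], 0.84)]
pepper [([303.0, 323.0], 0.76), ([329.0, 184.0], 0.26)]
side [[481.7, 0.0, 320.1], [0.0, 481.7, 196.8], [0.0, 0.0, 1.0]] [[0.987, -0.161, 0.018, -0.531], [-0.066, -0.499, -0.864, 0.163], [0.148, 0.851, -0.503, 1.214], [0.0, 0.0, 0.0, 1.0]]
tub_a [([306.0, 314.0], 0.95), ([293.0, 163.0], 0.72), ([324.0, 252.0], 0.68), ([301.0, 201.0], 0.6)]
tub_b [([306.0, 314.0], 0.95), ([293.0, 163.0], 0.72), ([324.0, 252.0], 0.68), ([301.0, 201.0], 0.6)]
tub_c [([306.0, 314.0], 0.95), ([293.0
[... 296 characters left out ...]
)]
{'clock': 1.0, 'joint_pos': array([-1.32097676e+00,  2.40579234e-01,  5.00104018e-03,  1.33519991e+00,
        2.19359472e-05,  1.57078838e+00]), 'joint_vel': array([-0.00089672, -0.00013694, -0.00107224, -0.00038537, -0.00156959,
       -0.00122895]), 'tau': array([-7.75636108e-04, -3.72217226e+01,  2.52695292e+01,  1.21282068e-03,
        1.33224867e-04, -6.21742061e-06]), 'eef_pos': array([ 0.1236205 , -0.48447681,  0.25331724]), 'tool_rot': array([9.92208416e-01, 1.24589161e-01, 1.20175788e-05, 7.67355356e-06]), 'ft_force': array([-0.99627748, -0.25026519,  0.53776266]), 'ft_torque': array([-0.03547838, -0.07098331,  0.06189199]), 'grasp_force': 0.0, 'grip_width': 0.08538071793899524}
```

View pics/scene0.png

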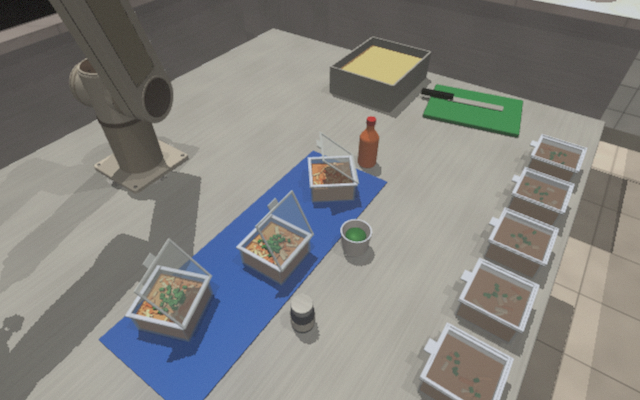

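View pics/side0.png

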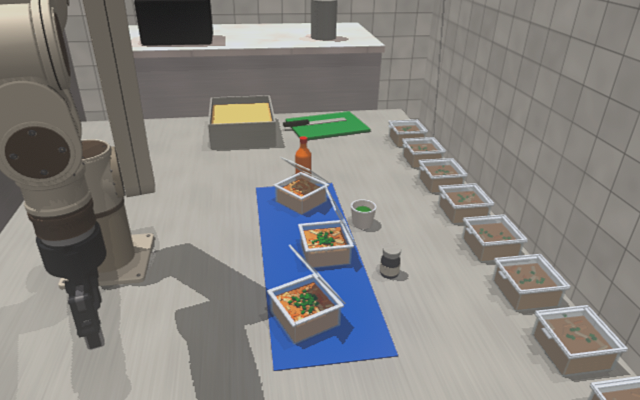

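```bash
python3 - <<'E'
import cv2,numpy as np
a=cv2.imread("pics/scene0.png")[125:345,120:385]; cv2.imwrite("pics/sc1.png",cv2.resize(a,(795,660)[:2] if 0 else (720,598),interpolation=cv2.INTER_CUBIC))
b=cv2.imread("pics/side0.png")[150:345,255:365]
# two halves side by side, x5
c=cv2.resize(b[0:115],None,fx=3.6,fy=5,interpolation=cv2.INTER_CUBIC);c=cv2.resize(b[:118],(396,424));d=cv2.resize(b[77:],(396,424));
cv2.imwrite("pics/si1.png",np.hstack([c,d]))
E
```

```text
(no output)
```

View pics/sc1.png

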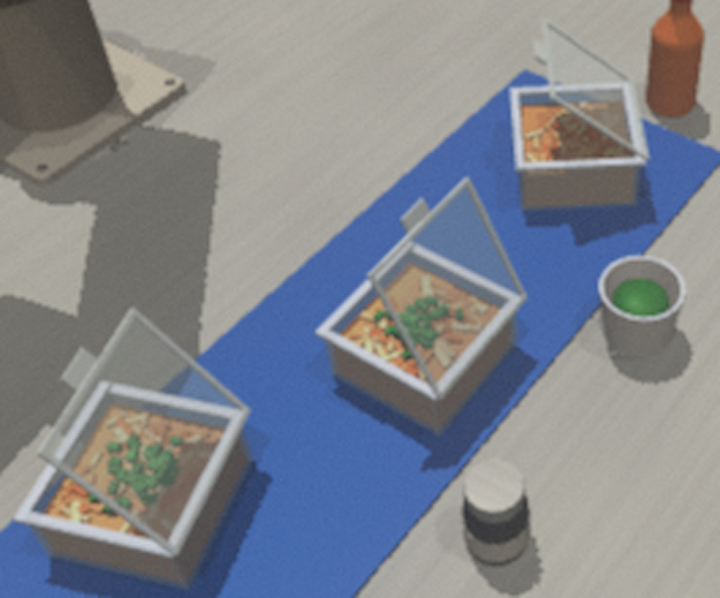

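View pics/si1.png

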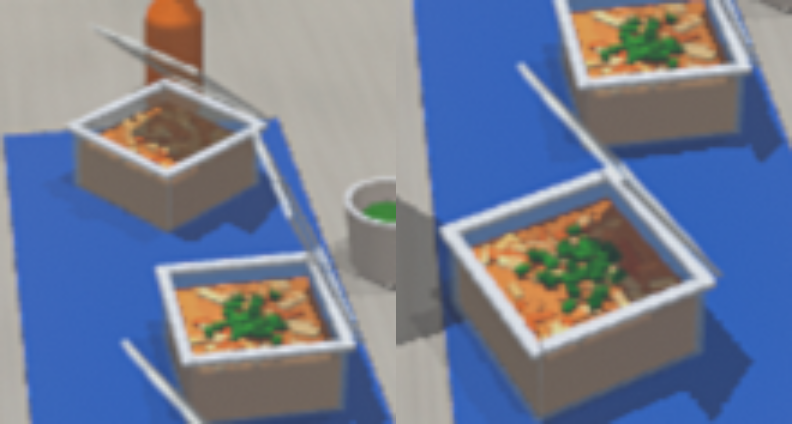

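```bash
cat > fit.py <<'E'
from workcell import bot
import numpy as np
from scipy.optimize import least_squares
I={c:bot.camera_info(c) for c in("scene","side")}
def proj(c,P):
    T=np.array(I[c]["camera_from_world"]);p=T[:3,:3]@P+T[:3,3];q=np.array(I[c]["intrinsics"])@p;return q[:2]/q[2]
K={'HL':(60,60),'HR':(60,-60),'FL':(-60,60),'FR':(-60,-60)}
def pt(s,k):
    x,y,w,a=s
    if k in K: l=np.array([*K[k],58])/1e3
    else:
        r,v={'LL':(.12,.06),'LR':(.12,-.06),'T':(.127,0)}[k]; h=.0045 if k!='T' else .003
        l=np.array([.06-r*np.cos(a)+h*np.sin(a),v,.058+r*np.sin(a)+h*np.cos(a)])
    c,n=np.cos(w),np.sin(w)
    return np.array([x+c*l[0]-n*l[1],y+n*l[0]+c*l[1],.004+l[2]])
E
python3 - <<'E'
from fit import *
S=lambda u,v:(120+u/2.717,125+v/2.718)
L=lambda u,v:(255+u/3.6,150+v/3.593)
R=lambda u,v:(255+(u-396)/3.6,227+v/3.593)
D={'A':[('scene',S,dict(HL=(248,408),HR=(172,548),FL=(105,387),FR=(22,517),LL=(133,310),LR=(42,457),T=(80,370))),
 ('side',R,dict(HL=(615,172),HR=(712,282),FL=(446,228),FR=(540,350),LL=(522,65)))],
'B':[('scene',S,dict(HL=(523,297),HR=(438,393),FL=(413,247),FR=(322,332),LL=(468,182),LR=(373,275),T=(414,216))),
 ('side',L,dict(HL=(318,257),HR=(353,345),FL=(160,268),FR=(183,357),LL=(258,133)))],
'C':[('scene',S,dict(HL=(632,85),HR=(645,158),FL=(513,90),FR=(520,167),LL=(545,25),LR=(553,95),T=(541,50))),
 ('side',L,dict(HL=(167,85),HR=(265,125),FL=(72,125),FR=(167,172),LL=(97,28)))]}
for n,o in D.items():
    obs=[(c,k,np.array(f(*v))) for c,f,d in o for k,v in d.items()]
    f=lambda s:np.concatenate([proj(c,pt(s,k))-v for c,k,v in obs])
    r=min((least_squares(f,[.45,y,w,1.1],loss='soft_l1') for y in(-.2,0,.2) for w in(-.6,0,.6)),key=lambda r:r.cost)
    print(n,np.round(r.x,4).tolist(),"deg",np.round(np.degrees(r.x[2:]),1))
    print([(c[:2],k,np.round(e,1).tolist()) for (c,k,_),e in zip(obs,f(r.x).reshape(-1,2))])
    print({k:np.round(pt(r.x,k)*1e3).tolist() for k in('HL','HR','LL','LR','T')})
for n,uv in dict(cup=(353,245),bottle=(366,162),pepper=(303,323)).items():
    v={'cup':(362,224),'bottle':(303,177),'pepper':(388,272)}[n]
    r=least_squares(lambda P:np.r_[proj('scene',P)-uv,proj('side',P)-v],[.5,0,.0]);print(n,np.round(r.x,3),round(r.cost,1))
E
```

```text
A [0.4624, -0.27, 0.3763, 0.9526] deg [21.6 54.6]
[('sc', 'HL', [0.5, 1.0]), ('sc', 'HR', [1.7, 3.0]), ('sc', 'FL', [-0.4, -2.2]), ('sc', 'FR', [-1.8, 0.9]), ('sc', 'LL', [0.5, -0.5]), ('sc', 'LR', [-0.4, -1.0]), ('sc', 'T', [0.3, 0.4]), ('si', 'HL', [0.0, -2.1]), ('si', 'HR', [2.2, -0.7]), ('si', 'FL', [-1.0, -0.1]), ('si', 'FR', [-0.8, 1.4]), ('si', 'LL', [-0.5, 0.1])]
{'HL': [496.0, -192.0, 62.0], 'HR': [540.0, -304.0, 62.0], 'LL': [435.0, -216.0, 162.0], 'LR': [479.0, -328.0, 162.0], 'T': [452.0, -274.0, 167.0]}
B [0.5448, -0.0456, 0.0191, 1.0907] deg [ 1.1 62.5]
[('sc', 'HL', [1.2, 0.5]), ('sc', 'HR', [-0.1, 2.4]), ('sc', 'FL', [-0.9, -2.6]), ('sc', 'FR', [-1.7, -0.5]), ('sc', 'LL', [0.6, -1.6]), ('sc', 'LR', [-1.4, 0.1]), ('sc', 'T', [0.8, 0.2]), ('si', 'HL', [0.3, -1.6]), ('si', 'HR', [1.4, 0.2]), ('si', 'FL', [-0.3, -0.9]), ('si', 'FR', [0.4, 1.4]), ('si', 'LL', [-0.9, -1.3])]
{'HL': [604.0, 16.0, 62.0], 'HR': [606.0, -104.0, 62.0], 'LL': [552.0, 15.0, 171.0], 'LR': [554.0, -105.0, 171.0], 'T': [549.0, -45.0, 176.0]}
C [0.5178, 0.2243, 0.6578, 0.7101] deg [37.7 40.7]
[('sc', 'HL', [-0.0, -0.9]), ('sc', 'HR', [0.8, 1.9]), ('sc', 'FL', [-0.2, -1.1]), ('sc', 'FR', [-0.9, 0.4]), ('sc', 'LL', [-0.1, -2.6]), ('sc', 'LR', [0.0, 0.9]), ('sc', 'T', [0.3, 1.1]), ('si', 'HL', [0.2, -2.0]), ('si', 'HR', [1.2, -0.2]), ('si', 'FL', [-1.6, -0.2]), ('si', 'FR', [0.3, 1.0]), ('si', 'LL', [-1.3, -1.1])]
{'HL': [529.0, 309.0, 62.0], 'HR': [602.0, 214.0, 62.0], 'LL': [459.0, 255.0, 144.0], 'LR': [532.0, 160.0, 144.0], 'T': [491.0, 203.0, 147.0]}
cup [0.671 0.08  0.004] 1.3
bottle [0.542 0.367 0.009] 0.6
pepper [ 0.688 -0.143  0.001] 1.0
```

```bash
python3 -m inch '[30,19,0,0,0,0,0, 62,39,0,0,0,0,0, 95,60,0,0,0,0,0, 128,80,0,0,0,0,0, 160,100,0,0,0,0,0, 192,120,0,0,0,0,0, 224,140,0,0,0,0,0, 256,160,0,0,0,0,0]'; python3 -m inch '[30,19,0,0,0,0,0, 60,38,0,0,0,0,0, 80,50,0,0,0,0,0, 92,58,0,0,0,0,0, 92,58,0,0,0,0,0]'
python3 - <<'E'
from workcell import bot
import cv2
cv2.imwrite("pics/side1.png",cv2.resize(bot.camera("side")[100:350,180:460],None,fx=2,fy=2))
E
```

```text
clock: 1.67
eef_pos: [0.381, -0.3232, 0.2535]
tool_rot: [0.992, 0.125, 0.0, 0.0]
ft_force: [0.7, -1.6, 0.0]
grip_width: -0.0001
grasp_force: 0.0
clock: 2.08
eef_pos: [0.4736, -0.2649, 0.2529]
tool_rot: [0.992, 0.126, 0.0, -0.0]
ft_force: [0.1, -0.5, -0.3]
grip_width: -0.0001
grasp_force: 0.0
```

View pics/side1.png

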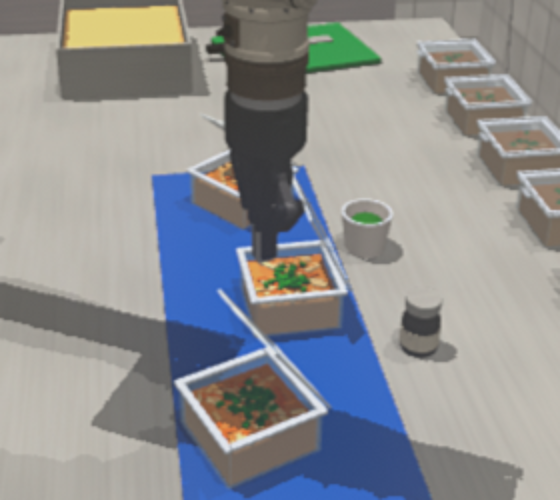

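```bash
python3 -m inch '[0,0,-20,0,0,0,0, 0,0,-40,0,0,0,0, 0,0,-60,0,0,0,0, -1,0,-72,0,0,0,0, -3,-1,-84,0,0,0,0, -5,-2,-94,0,0,0,0, -7,-3,-104,0,0,0,0, -9,-4,-112,0,0,0,0]'; python3 -m inch '[-2,-1,-8,0,0,0,0, -4,-2,-16,0,0,0,0, -6,-3,-24,0,0,0,0, -8,-3,-32,0,0,0,0, -10,-4,-40,0,0,0,0, -11,-4,-46,0,0,0,0, -11,-4,-49,0,0,0,0]'
```

```text
clock: 2.8
eef_pos: [0.4616, -0.2713, 0.1407]
tool_rot: [0.992, 0.124, -0.0, 0.0]
ft_force: [0.1, 0.1, 0.4]
grip_width: -0.0004
grasp_force: 0.2
clock: 3.38
eef_pos: [0.4509, -0.2742, 0.0911]
tool_rot: [0.992, 0.125, -0.001, -0.0]
ft_force: [-0.6, 0.1, 0.3]
grip_width: 0.0002
grasp_force: 0.2
```

```bash
python3 -m inch '[0,0,-1,0,0,0,0, 0,0,-2,0,0,0,0, 0,0,-3,0,0,0,0]'; python3 -m inch '[0,0,-1,0,0,0,0, 0,0,-2,0,0,0,0, 0,0,-2,0,0,0,0]'
```

```text
clock: 3.63
eef_pos: [0.4519, -0.2745, 0.0895]
tool_rot: [0.992, 0.125, 0.0, 0.0]
ft_force: [-0.2, -0.7, -0.4]
grip_width: 0.0003
grasp_force: 0.2
clock: 3.88
eef_pos: [0.452, -0.2746, 0.0889]
tool_rot: [0.992, 0.125, 0.001, 0.0]
ft_force: [-2.6, 1.1, 8.3]
grip_width: -0.0
grasp_force: 4.2
```

```bash
python3 -m inch '[0,0,10,0,0,0,0, 0,0,40,0,0,0,0, 0,0,75,0,0,0,0, 0,0,110,0,0,0,0, 0,0,145,0,0,0,0, 6,12,168,0,0,0,0, 21,42,170,0,0,0,0, 36,72,170,0,0,0,0]'; python3 -m inch '[17,33,0,0,0,0,0, 34,66,0,0,0,0,0, 50,98,0,0,0,0,0, 66,128,0,0,0,0,0, 78,150,0,0,0,0,0, 82,158,0,0,0,0,0, 82,158,0,0,0,0,0]'
python3 - <<'E'
from workcell import bot
import cv2
cv2.imwrite("pics/side2.png",cv2.resize(bot.camera("side")[100:350,180:460],None,fx=2,fy=2))
E
```

```text
clock: 4.55
eef_pos: [0.4892, -0.2032, 0.261]
tool_rot: [0.992, 0.123, 0.003, 0.002]
ft_force: [1.2, 0.6, -1.1]
grip_width: 0.0004
grasp_force: 0.0
clock: 5.13
eef_pos: [0.5705, -0.0424, 0.2575]
tool_rot: [0.992, 0.126, 0.0, -0.0]
ft_force: [-0.3, 0.4, 0.3]
grip_width: 0.0001
grasp_force: 0.0
```

View pics/side2.png

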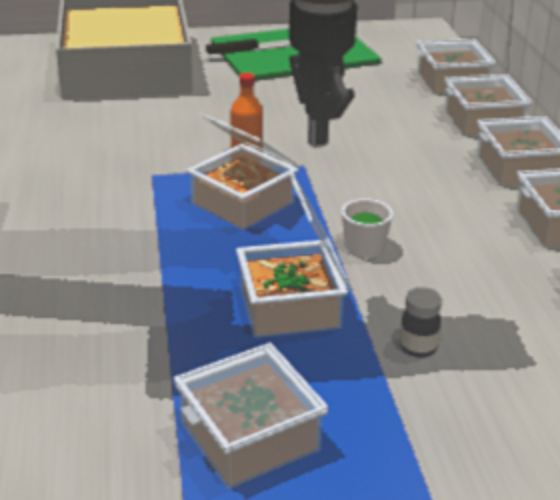

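```bash
python3 -m inch '[0,0,-20,0,0,0,0, 0,0,-40,0,0,0,0, 0,0,-60,0,0,0,0, 0,0,-72,0,0,0,0, -2,0,-82,0,0,0,0, -5,0,-92,0,0,0,0, -9,0,-102,0,0,0,0, -13,0,-112,0,0,0,0]'; python3 -m inch '[-4,0,-9,0,0,0,0, -8,0,-18,0,0,0,0, -12,0,-26,0,0,0,0, -15,0,-34,0,0,0,0, -18,0,-42,0,0,0,0, -20,0,-49,0,0,0,0, -20,0,-54,0,0,0,0]'; python3 -m inch '[0,0,-1,0,0,0,0, 0,0,-2,0,0,0,0, 0,0,-2,0,0,0,0]'
```

```text
clock: 5.85
eef_pos: [0.556, -0.0466, 0.1454]
tool_rot: [0.992, 0.123, 0.0, 0.0]
ft_force: [-0.2, 0.0, 0.6]
grip_width: 0.0005
grasp_force: 0.3
clock: 6.43
eef_pos: [0.5358, -0.0448, 0.0905]
tool_rot: [0.992, 0.124, -0.001, -0.0]
ft_force: [-0.2, -0.1, 0.5]
grip_width: 0.0001
grasp_force: 0.2
clock: 6.68
eef_pos: [0.5367, -0.0444, 0.0893]
tool_rot: [0.992, 0.125, -0.0, -0.0]
ft_force: [0.5, 0.2, 0.7]
grip_width: -0.0001
grasp_force: 0.0
```

```bash
python3 -m inch '[0,0,-1,0,0,0,0, 0,0,-2,0,0,0,0, 0,0,-2,0,0,0,0]'
```

```text
clock: 6.93
eef_pos: [0.5372, -0.0444, 0.0889]
tool_rot: [0.992, 0.125, 0.001, 0.0]
ft_force: [-2.2, 0.6, 8.2]
grip_width: 0.0
grasp_force: 4.1
```

Same contact height and force as the first lid. I'll lift off, move clear and check.

```bash
python3 -m inch '[0,0,10,0,0,0,0, 0,0,40,0,0,0,0, 0,0,75,0,0,0,0, 0,0,110,0,0,0,0, 0,0,145,0,0,0,0, -15,-25,165,0,0,0,0, -35,-58,168,0,0,0,0, -55,-90,168,0,0,0,0]';python3 -m inch '[-20,-33,0,0,0,0,0, -40,-66,0,0,0,0,0, -60,-99,0,0,0,0,0, -80,-132,0,0,0,0,0, -100,-165,0,0,0,0,0, -120,-198,0,0,0,0,0, -140,-225,0,0,0,0,0, -140,-225,0,0,0,0,0]'
python3 - <<'E'
from workcell import bot
import cv2,numpy as np
a=bot.camera("scene")[125:345,120:385];b=bot.camera("side")[140:360,240:440]
cv2.imwrite("pics/end.png",cv2.resize(np.hstack([a,b]),None,fx=1.7,fy=1.7))
for t in["chive_cup","dressing","pepper"]:
    print(t,[(np.round(d["uv"]).tolist()) for c in("scene","side") for d in bot.spot_point(c,t)[:1]])
E
```

```text
clock: 7.6
eef_pos: [0.4829, -0.1352, 0.2585]
tool_rot: [0.992, 0.126, 0.003, 0.001]
ft_force: [1.3, -0.5, -0.0]
grip_width: 0.0003
grasp_force: 0.0
clock: 8.27
eef_pos: [0.3386, -0.3639, 0.256]
tool_rot: [0.993, 0.121, -0.0, 0.002]
ft_force: [0.1, 1.3, 0.3]
grip_width: -0.0003
grasp_force: 0.0
chive_cup [[355.0, 247.0], [362.0, 226.0]]
dressing [[367.0, 162.0], [305.0, 178.0]]
pepper [[303.0, 325.0], [387.0, 276.0]]
```

View pics/end.png

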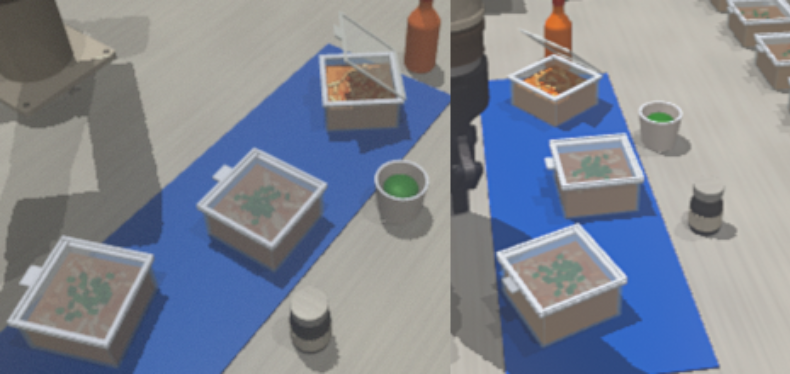

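Both chive tubs are shut flat, with their tabs at about (30,275) and (222,173) in the left half. The plain tub is still open at (365,50), and nothing else has moved.

```bash
python3 -c "
from workcell import bot
print(bot.job_done())"
```

```text
the job is handed in; nothing more can be done
None
```

I pushed the lids of both chive tubs down flat onto their rims and left the plain tub's lid open; the last camera check showed the tubs, cup, bottle and jar standing where they were, and I handed the job in after about 8 s of robot time (no verdict came back).

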